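# Pile up the spare cartridges and take the cap off the water filter

## Robot

A 6-joint arm with a two-finger parallel gripper is mounted at the origin on the work surface; the furniture and walls round the work are solid. World frame = base frame: x ahead of the robot, y to its left, z up, the work surface at z = 0. Lengths are in m, angles in rad, forces in N, time in s.
With the tool pointing down it reaches from about 0.3 to 0.775 m from the base axis. Payload 14.6 kg.
Tool frame: the origin (TCP) lies on the mounting face of the last link; the fingertips stand 199 mm ahead of it and the grasp point (between the pads) lies 180 mm ahead of it; z points along the fingers, y is the direction in which the jaws open and shut (so a half turn about z gives the same grasp; the last joint's range is limited). The gripper opens to 94 mm and grips with 3 to 60 N. Pads are 16 mm wide; open, the fingers measure 119 mm over their backs; the gripper's body (75 mm by 177 mm) begins 78 mm behind the grasp point.
Start: joints at [-1.228, 0.3, 1.521, -0, 1.321, -0.067], TCP at [0.219, -0.504, 0.405] pointing down, gripper open.
Joint ranges: [-3.03, 3.03], [-0.79, 2.21], [0.23, 2.52], [-1.04, 4.18], [0, 3.07], [-2.55, 2.55]. Speed limits (rad/s): [2.22, 2.22, 2.57, 3.14, 3.14, 3.14].

## Interface

Orientations are given as [roll, pitch, yaw] about the fixed x, y, z axes, in that order (R = Rz(yaw) Ry(pitch) Rx(roll)).
In Python, from station import sensors, vision, job gives the robot as it stands. The module is installed in compiled form; this text tells all that it offers.
- The arm moves only by the tool arm_command, never from a script. Its argument "plan" is one flat list of numbers, 5 for each row, row after row: the closure, from -1 (fully open) to 1 (shut), so that 0 is half open, then the shift along the world's x, y, z scaled (see below), then the turn about the world's z scaled (see below). A call has 1 to 20 rows; each row is the pose to reach, as a shift and turn from the pose commanded when the call began; what a row does not reach only later rows make up. The controller multiplies each number of a shift by 400 mm and each number of a turn by 120 degrees. A row lasts 1/10 s, in which the tool goes at most 50 mm and 8.59 degrees, less where a joint would pass 70% of its speed; a pose out of reach is approached as far as the arm can. A call with a number of a shift or a turn outside -1 to 1 is refused whole. A call with a gripper value outside its range is refused whole. The fingers move at their own pace and stop on an object; "newtons" is the grip in N (left out, the last holds). Time passes only in rows, so rows that repeat a pose let the fingers close. It gives the time, the measured TCP pose, the force and the opening at its end, in the units of the state.
- sensors.get_obs(): the state, without advancing time (a new reading comes with each control period).
- vision.camera(name): name is "scene" or "side" or "wrist"; returns the picture (420x560x3 uint8, blue, green, red); there is no depth.
- vision.camera_params(name): a dict with "intrinsics" (3x3 intrinsics, pixels), "rvec" (rotation vector, rad) and "tvec" (3), from world to camera coordinates, as OpenCV has them. Camera axes: x right, y down, z forward; pixel columns grow to the right and rows downward; lengths in m; the calibration is good to about 2 mm. A picture is of the moment at which its call begins: read the wrist's pose just before it. camera_params takes no time and is no camera call; for the wrist camera it gives the pose at the moment of the call.
- job.hand_in(): hands the job in, once; it reports no verdict.
Trained networks look in the newest picture that a camera, given by its name, has taken for a name from the list of things; names that differ only in an ending like _2 or _b are one class to them, and where a whole thing is asked for, a point or a joint stands for the part that bears it (a point fixed in the world has none). Each returns a list of dicts, best first, with "confidence" (0 to 1); they miss things now and then, are a little off and sometimes report something else, mostly with a low value. They report only what shows in the picture. A call takes as long as a camera call.
- vision.search_frame(name, camera): "at" ([row, column] in pixels, amid what is visible of it).
- vision.silhouettes(name, camera): "mask" (420x560 bool, what is visible of it) and "at" ([row, column] in pixels, amid what is visible of it).
- vision.pinpoint(name, camera): "at" ([row, column] in pixels: a listed point, or the origin of a listed thing).
The state is a dict: "time_s": time; "qpos": joint angles; "joint_vel": joint speeds; "tau": joint torques, N m; "ee_pos": TCP position; "eef_rot": TCP orientation; "force": force on the tool from outside, world axes, zero at the start; "moment": the same for the moment, N m; "grip_width": finger opening in m.
Only numpy, scipy, OpenCV 4.12 (cv2) and the standard library are available. Lean on these libraries where they do the work, as an engineer would, in place of code of your own. Each camera call takes 0.05 s, during which the arm holds its last target.

## Task

Get the worktop water filter ready for a cartridge change. First clear the two cartons of spare cartridges that stand either side of the filter: pile them squarely, edges in line, on the third carton farthest to the right, which stays where it is, so that all three make one column. Then unscrew the filter's cap: nobody remembers whether it opens clockwise or anticlockwise, so try it gently both ways, do not force it, lift it straight off, and finish still holding it in the gripper, level and still, about 8 cm up above the filter's neck; leave everything else as it stands.

Things in the scene. Friction and masses are not known exactly. Their poses are not given: they have to be found in the camera images.
- filter: White round worktop water filter, bolted down, 116 mm wide at the foot, 104 mm above, small steel tap sticking out 101 mm from the axis on its -x side, 24 to 65 mm high. Origin: centre of its underside on the worktop, z up. The cap, on its axis, closes the neck on top.
- cap: Loose grey ribbed quarter-turn screw cap, 92 mm wide, 140 g or so. Origin: centre of the skirt's lower edge, 126 mm above the worktop when closed; z up, y along the grip bar. Round top face at z = 30 mm; on it an upright grip bar 64 mm long, 18 mm wide (x), 26 mm high, to be pinched across its 18 mm from above. Closed, the bar lies along the filter's y.
- cap_grip (a point): Centre of the cap's grip bar, 43 mm above the cap's origin: 169 mm above the worktop when closed (bar from 156 to 182 mm). Closed, two lugs inside the cap lie under ledges of the neck, and it cannot be pulled up (2 mm of play). Axes as the cap's.
- filter_neck (a point): Top centre of the filter's neck, inside the cap, 150 mm above the worktop. One way the cap turns only 5 degrees or so and meets a hard stop; the other way it turns easily, without rising, and from 40 to 120 degrees from closed it lifts straight off (55 is a good turn). Which way opens varies and cannot be seen. At the stop 0.5 N m is enough to tell; over 2 N m is forcing it.
- carton_base: Closed cardboard carton, 80 mm (x) by 56 mm (y) by 50 mm high, 0.18 kg or somewhat different; the one farthest to the right (-y), the foot of the column. Origin: centre of its underside, z up.
- carton_b: Closed carton of the same kind and size, left (+y) of the filter. Origin: centre of its underside, z up; the 56 mm is along its y.
- carton_c: Closed carton of the same kind and size, right (-y) of the filter, between it and the base carton. Origin: centre of its underside, z up; the 56 mm is along its y.
- water_glass: Bystander, to be left alone: clear drinking glass, 80 mm wide, 91 mm tall. Origin: centre of its underside.
- pepper_mill: Bystander, to be left alone: turned wooden mill, 58 mm wide, 170 mm tall. Origin: centre of its underside.
- salt_shaker: Bystander, to be left alone: small shaker with metal top, 44 mm wide, 90 mm tall. Origin: centre of its underside.
- small_tin: Bystander, to be left alone: small food tin, 57 mm wide, 72 mm tall. Origin: centre of its underside.
- spice_a: Bystander, to be left alone: spice jar, 45 mm wide, 106 mm tall. Origin: centre of its underside.
- spice_b: Bystander, to be left alone: another spice jar, 45 mm wide, 106 mm tall. Origin: centre of its underside.
- match_box: Bystander, to be left alone: small light-blue carton, 22 x 57 x 51 mm. Origin: centre of its underside.

How it is judged:
By the outcome, as a careful person would: the job done as asked, in the order asked, and still so for the second after the job is handed in, while the arm keeps its last pose, push and grip.
It also fails if it takes over 72 s, if anything falls off the work surface, if the arm or the gripper's body presses on something with over 40 N, if the wrist force passes 120 N, or if a joint passes its speed limit or range.

## Working session

There is one attempt and no reset: what is moved stays moved. The work goes in short steps, Python scripts to look and compute and a tool call to move; the robot and the scene stay as the last step left them, time stands still between calls to the robot, and variables do not carry over. Pictures are saved under pics/ and viewed, and the job is handed in when it is done.

Besides the shell and the picture viewer there is one more tool, called after "Emit:" as name(argument=value, ...), one argument or row to a line, values as JSON. arm_command: Moves the arm, as the interface text tells. Its arguments: {"type":"object","properties":{"plan":{"type":"array"},"newtons":{"type":"number"}},"required":["plan"]}

```bash
mkdir -p pics; cat > h.py <<'E'
import numpy as np, cv2
from station import sensors, vision, job
def P(name):
    p=vision.camera_params(name); K=np.array(p["intrinsics"],float); r=np.array(p["rvec"],float).ravel(); t=np.array(p["tvec"],float).ravel()
    return K,r,t
def proj(name,X,p=None):
    K,r,t=p or P(name); return cv2.projectPoints(np.array(X,float).reshape(-1,1,3),r,t,K,None)[0].reshape(-1,2)
def ray(name,rc,p=None):
    K,r,t=p or P(name); R=cv2.Rodrigues(r)[0]; d=R.T@np.linalg.inv(K)@np.array([rc[1],rc[0],1.]); return -R.T@t,d
def atz(name,rc,z,p=None):
    o,d=ray(name,rc,p); return o+d*(z-o[2])/d[2]
E
python3 - <<'E'
from h import *
o=sensors.get_obs(); print({k:np.round(v,3) for k,v in o.items()})
for c in ["scene","side","wrist"]:
    im=vision.camera(c); cv2.imwrite(f"pics/{c}0.png",im)
    K,r,t=P(c); R=cv2.Rodrigues(r)[0]; print(c,np.round(-R.T@t,3),np.round(R[2],2),K[0,0])
    for n,z in [("filter",0),("cap",.126),("cap_grip",.169),("carton_b",0)]:
        for d in vision.pinpoint(n,c)[:5]:
            print(c,n,round(d["confidence"],2),np.round(d["at"],1),np.round(atz(c,d["at"],z),3))
E
```

```text
{'time_s': np.float64(0.0), 'qpos': array([-1.228,  0.3  ,  1.522,  0.   ,  1.321, -0.067]), 'joint_vel': array([-0.   ,  0.   ,  0.   ,  0.001, -0.001,  0.   ]), 'tau': array([ 0.0000e+00, -5.3181e+01, -3.5274e+01,  7.1000e-02,  2.4000e-02,
       -0.0000e+00]), 'ee_pos': array([ 0.219, -0.504,  0.404]), 'eef_rot': array([-3.14, -0.  ,  0.41]), 'force': array([-0.354, -0.253,  0.724]), 'moment': array([-0.033,  0.006, -0.016]), 'grip_width': np.float64(0.094)}
scene [-0.048  0.761  0.931] [ 0.47 -0.64 -0.61] 543.7477364836341
scene filter 0.77 [274.  245.4] [ 0.561  0.063 -0.   ]
scene cap 0.97 [235.8 243.7] [0.557 0.066 0.126]
scene cap 0.7 [188.  273.9] [ 0.61  -0.119  0.126]
scene cap_grip 0.95 [216.6 239.7] [0.572 0.059 0.169]
scene carton_b 0.82 [227.8 299.2] [ 0.554 -0.154  0.   ]
side [ 0.584 -1.16   0.861] [-0.01  0.83 -0.55] 449.1860617776958
side filter 0.74 [220.9 275.1] [0.551 0.064 0.   ]
side filter 0.45 [188.1 317.4] [0.702 0.282 0.   ]
side cap 0.81 [186.4 279.7] [0.565 0.077 0.126]
side cap_grip 0.58 [280.5 205.4] [ 0.407 -0.413  0.169]
side cap_grip 0.57 [178.  276.2] [0.554 0.056 0.169]
side carton_b 0.86 [189.9 252.5] [0.461 0.261 0.   ]
side carton_b 0.73 [261.  270.8] [ 0.544 -0.142  0.   ]
wrist [ 0.283 -0.477  0.385] [-0.22 -0.09 -0.97] 323.32838010428225
```

View pics/scene0.png

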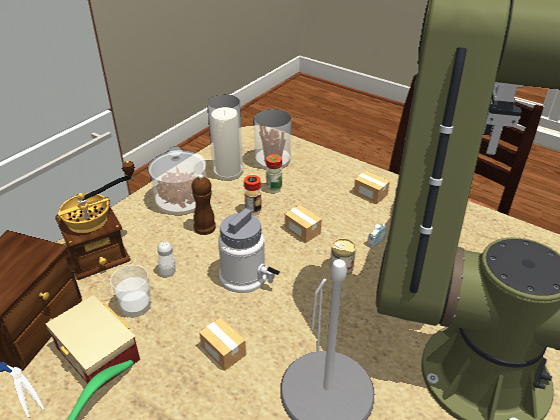

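View pics/side0.png

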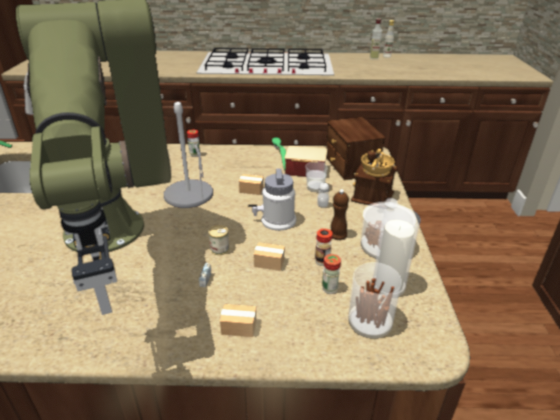

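View pics/wrist0.png

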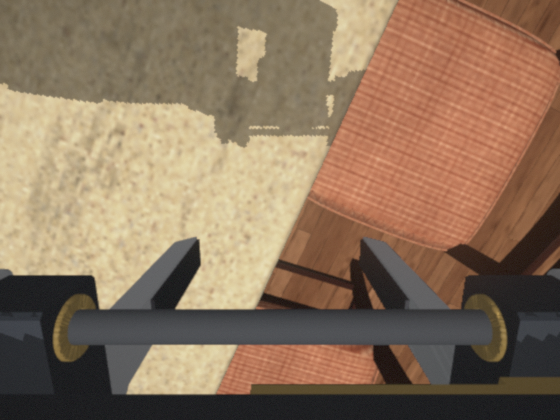

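The scene view shows carton b at about (row 343, col 222), c at (223, 303) and the base at (186, 370). The filter is at (250, 242), and a tall towel post has its foot at (387, 327). Next I'll fit the carton poses to the silhouettes from both cameras.

```bash
cat >> h.py <<'E'
from scipy.optimize import least_squares, minimize
def box(x,y,yaw,z0=0,L=(.08,.056,.05)):
    c,s=np.cos(yaw),np.sin(yaw)
    return np.array([[x+c*a*L[0]/2-s*b*L[1]/2,y+s*a*L[0]/2+c*b*L[1]/2,z0+h*L[2]] for h in(0,1) for a in(-1,1) for b in(-1,1)])
def hull(name,pts,p):
    return cv2.convexHull(proj(name,pts,p).astype(np.float32))
def rend(h):
    S=4; m=np.zeros((420*S,560*S),np.uint8); cv2.fillConvexPoly(m,np.round((h.reshape(-1,2)+.5)*S-.5).astype(np.int32),1)
    return cv2.resize(m.astype(np.float32),(560,420),interpolation=cv2.INTER_AREA)
def fitbox(views,x0,z0=0):
    # views: list of (cam, params, mask)
    def f(v):
        return sum((1-np.minimum(r,m).sum()/np.maximum(r,m).sum()) for c,p,m in views for r in [rend(hull(c,box(*v,z0=z0),p))])
    best=None
    for yaw in np.deg2rad([-40,-20,0,20,40]):
        x=np.array([x0[0],x0[1],yaw])
        s=np.array([x,x+[.015,0,0],x+[0,.015,0],x+[0,0,.25]])
        r=minimize(f,x,method="Nelder-Mead",options=dict(initial_simplex=s,xatol=1e-4,fatol=1e-4,maxiter=200))
        if best is None or r.fun<best.fun: best=r
    return best.x,best.fun/len(views)
E
python3 - <<'E'
from h import *
prm={c:P(c) for c in("scene","side")}
M={}
for c in("scene","side"):
    vision.camera(c)
    M[c]=[(d["confidence"],d["at"],np.array(d["mask"]).astype(np.float32)) for d in vision.silhouettes("carton_b",c)]
    for k in M[c]: print(c,round(k[0],2),np.round(k[1],1),k[2].sum(),np.round(atz(c,k[1],.03),3))
for nm,a,b in [("b",(343,222),(184,251)),("c",(223,303),(257,269)),("base",(186,370),(320,238))]:
    vs=[]
    for c,t in(("scene",a),("side",b)):
        for k in M[c]:
            if np.hypot(*(np.array(k[1])-t))<15: vs.append((c,prm[c],k[2]));break
    x0=atz("scene",a,.025)
    print(nm,len(vs),np.round(x0,3))
    for w in [vs]+[[v] for v in vs]:
        r,f=fitbox(w,x0); print([v[0] for v in w],np.round(r[:2],4),round(np.rad2deg(r[2]),1),round(f,3))
for n,z in [("water_glass",0),("pepper_mill",0),("salt_shaker",0),("small_tin",0),("spice_a",0),("match_box",0)]:
  for c in("scene","side"):
    for d in vision.pinpoint(n,c)[:3]:
        print(c,n,round(d["confidence"],2),np.round(d["at"],1),np.round(atz(c,d["at"],z),3))
for rc in [(387,327),(265,340),]: print("post",atz("scene",rc,0))
print("post side",atz("side",(193,188),0)); 
# post top triangulate
o1,d1=ray("scene",(268,339));o2,d2=ray("side",(104,179))
A=np.array([d1,-d2]).T;s=np.linalg.lstsq(A,o2-o1,rcond=None)[0];print(o1+s[0]*d1,o2+s[1]*d2)
print(sensors.get_obs()["time_s"])
E
```

```text
scene 0.58 [220.9 302.5] 904.0 [ 0.543 -0.152  0.03 ]
side 0.82 [253.6 268.1] 723.0 [ 0.536 -0.144  0.03 ]
side 0.74 [184.1 251.1] 440.0 [0.458 0.252 0.03 ]
b 1 [0.46  0.263 0.025]
['side'] [0.4585 0.2635] -6.1 0.07
['side'] [0.4585 0.2635] -6.1 0.07
c 2 [ 0.54  -0.151  0.025]
['scene', 'side'] [ 0.5398 -0.1473] -9.3 0.079
['scene'] [ 0.5431 -0.1481] -15.5 0.079
['side'] [ 0.539  -0.1476] -8.5 0.059
base 0 [ 0.479 -0.398  0.025]
[] [ 0.479  -0.3981] -40.0 nan
scene water_glass 0.7 [307.1 139.2] [0.688 0.284 0.   ]
side water_glass 0.9 [188.2 315.7] [0.696 0.281 0.   ]
side water_glass 0.61 [191.3 250.1] [0.453 0.251 0.   ]
side water_glass 0.4 [262.9 321.9] [ 0.694 -0.146  0.   ]
scene pepper_mill 0.66 [227.1 204.2] [ 0.758 -0.008 -0.   ]
side pepper_mill 0.59 [235.2 335.8] [ 0.746 -0.009 -0.   ]
scene salt_shaker 0.93 [269.9 169.6] [0.717 0.16  0.   ]
side salt_shaker 0.59 [261.3 268. ] [ 0.535 -0.143  0.   ]
side salt_shaker 0.55 [203.5 323.4] [0.718 0.176 0.   ]
side salt_shaker 0.16 [221.5 274.4] [0.548 0.061 0.   ]
scene small_tin 0.96 [269.8 340. ] [ 0.386 -0.083  0.   ]
side small_tin 0.81 [250.2 218.8] [ 0.384 -0.095  0.   ]
scene spice_a 0.93 [210.4 250.1] [ 0.704 -0.135 -0.   ]
scene spice_a 0.8 [189.8 274.8] [ 0.706 -0.252  0.   ]
scene spice_a 0.62 [236.1 243.9] [ 0.651 -0.042  0.   ]
side spice_a 0.9 [260.8 322.2] [ 0.695 -0.136  0.   ]
side spice_a 0.87 [287.3 328.8] [ 0.707 -0.248  0.   ]
side match_box 0.73 [277.1 205. ] [ 0.361 -0.216  0.   ]
side match_box 0.59 [175.3 276.9] [0.549 0.374 0.   ]
post [0.23984598 0.20801472 0.        ]
post [ 0.39442275 -0.09724964  0.        ]
post side [0.22756545 0.23220837 0.        ]
[0.2306825  0.22293318 0.34005448] [0.23604499 0.22464339 0.34102454]
1.55h.py:31: RuntimeWarning: invalid value encountered in scalar divide
  return best.x,best.fun/len(views)
```

The two views agree on c to within a few mm. The post is at about (0.235, 0.222) and is 0.34 m high. The networks missed the base carton, so I'll look at it with the wrist camera.

Emit:
arm_command(
  plan=[-1, 0.55, 0.26, 0, -0.2, -1, 0.55, 0.26, 0, -0.2, -1, 0.55, 0.26, 0, -0.2, -1, 0.55, 0.26, 0, -0.2, -1, 0.55, 0.26, 0, -0.2, -1, 0.55, 0.26, 0, -0.2, -1, 0.55, 0.26, 0, -0.2, -1, 0.55, 0.26, 0, -0.2],
)

```text
time_s: 2.35
ee_pos: [0.4384, -0.401, 0.4046]
eef_rot: [-3.142, 0.0, -0.01]
force: [-0.3, 0.2, -0.4]
grip_width: 0.0942
```

```bash
cat > look.py <<'E'
from h import *
import sys
tag=sys.argv[1]; cams=sys.argv[2].split(","); z0=float(sys.argv[3]) if len(sys.argv)>3 else 0
o=sensors.get_obs(); print(np.round(o["time_s"],2),np.round(o["ee_pos"],4),np.round(o["eef_rot"],4),"F",np.round(o["force"],1),np.round(o["moment"],2),"w",round(float(o["grip_width"]),4))
for c in cams:
    p=P(c); im=vision.camera(c); cv2.imwrite(f"pics/{c}_{tag}.png",im)
    if c=="wrist":
        o=sensors.get_obs(); R=cv2.Rodrigues(p[1])[0]; print("campos",np.round(-R.T@p[2],3))
        print("grasp px (col,row)",proj(c,[np.array(o["ee_pos"])-[0,0,.18]],p))
    for k in vision.silhouettes("carton_base",c):
        m=np.array(k["mask"]).astype(np.float32); x0=atz(c,k["at"],z0+.03,p)
        if m.sum()<150: continue
        r,f=fitbox([(c,p,m)],x0,z0); print(c,round(k["confidence"],2),np.round(k["at"]),m.sum(),"fit",np.round(r[:2],4),round(np.rad2deg(r[2]),2),round(f,3))
        ys,xs=np.nonzero(m); print("   ext",ys.min(),ys.max(),xs.min(),xs.max())
E
python3 look.py a wrist,scene,side
```

```text
2.35 [ 0.4384 -0.401   0.4046] [-3.1416e+00  3.0000e-04 -9.7000e-03] F [-0.3  0.2 -0.4] [ 0.02  0.06 -0.03] w 0.0942
campos [ 0.508 -0.402  0.385]
grasp px (col,row) [[279.76321374 265.30833743]]
wrist 0.67 [168. 270.] 4171.0 fit [ 0.4721 -0.3956] -5.12 0.029
   ext 125 204 245 304
scene 0.59 [187. 366.] 534.0 fit [ 0.4903 -0.3877] -58.74 0.221
   ext 172 202 353 375
side 0.75 [318. 239.] 1106.0 fit [ 0.4735 -0.3942] -4.4 0.051
   ext 304 336 219 257
side 0.42 [275. 205.] 178.0 fit [ 0.3559 -0.2154] 103.94 0.74
   ext 263 286 200 210
```

View pics/wrist_a.png

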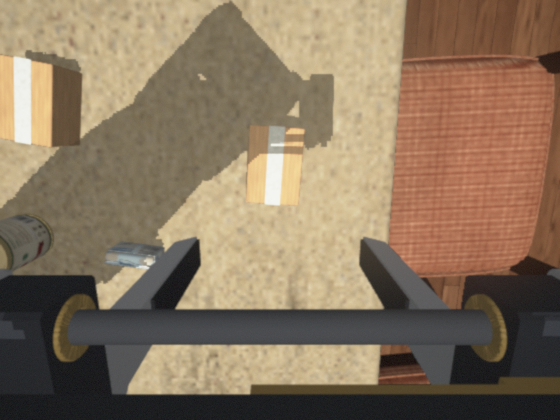

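The wrist view shows the base carton at about (row 165, col 275). The fit puts it at (0.472, -0.396), yaw -5°, and the side view agrees. Next I'll look at carton c from the same offset.

Emit:
arm_command(
  plan=[-1, 0.17, 0.63, 0, -0.07, -1, 0.17, 0.63, 0, -0.07, -1, 0.17, 0.63, 0, -0.07, -1, 0.17, 0.63, 0, -0.07, -1, 0.17, 0.63, 0, -0.07, -1, 0.17, 0.63, 0, -0.07, -1, 0.17, 0.63, 0, -0.07, -1, 0.17, 0.63, 0, -0.07],
)

```text
time_s: 3.45
ee_pos: [0.5069, -0.1494, 0.4047]
eef_rot: [3.141, -0.0, -0.156]
force: [-0.3, -0.1, -0.2]
grip_width: 0.0941
```

```bash
python3 look.py b wrist,scene
```

```text
3.45 [ 0.5069 -0.1494  0.4047] [ 3.1413e+00 -1.0000e-04 -1.5620e-01] F [-0.3 -0.1 -0.2] [ 0.02 -0.02  0.01] w 0.0941
campos [ 0.576 -0.161  0.385]
grasp px (col,row) [[279.95744608 264.91936224]]
wrist 0.56 [192. 502.] 5898.0 fit [ 0.4718 -0.3954] -4.92 0.04
   ext 152 231 463 545
scene 0.59 [190. 368.] 714.0 fit [ 0.4833 -0.3941] 21.89 0.165
   ext 171 203 353 381
```

View pics/wrist_b.png

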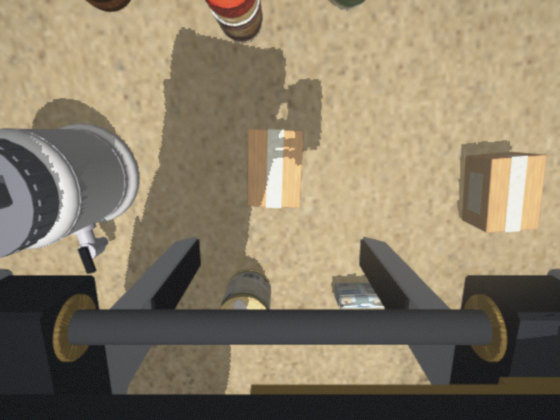

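Carton c is clear at about (168, 274) but the network missed it in this picture. I'll call it again and add a colour-segmentation fallback.

```bash
cat >> h.py <<'E'
def seg(im,poly):
    """grabcut mask started from a predicted box polygon"""
    m=np.full(im.shape[:2],cv2.GC_BGD,np.uint8); q=np.round(poly).astype(np.int32)
    a=np.zeros_like(m); cv2.fillConvexPoly(a,q,1)
    big=cv2.dilate(a,np.ones((21,21))); small=cv2.erode(a,np.ones((13,13)))
    ring=cv2.dilate(a,np.ones((51,51)))
    m[big>0]=cv2.GC_PR_BGD; m[a>0]=cv2.GC_PR_FGD; m[small>0]=cv2.GC_FGD
    ys,xs=np.nonzero(ring); y0,y1,x0,x1=ys.min(),ys.max(),xs.min(),xs.max()
    sub=m[y0:y1,x0:x1].copy(); cv2.grabCut(im[y0:y1,x0:x1].copy(),sub,None,np.zeros((1,65)),np.zeros((1,65)),5,cv2.GC_INIT_WITH_MASK)
    out=np.zeros(im.shape[:2],np.float32); out[y0:y1,x0:x1]=((sub==1)|(sub==3)); return out
E
python3 look.py c wrist
python3 - <<'E'
from h import *
p=P("wrist"); im=cv2.imread("pics/wrist_c.png")
m=seg(im,hull("wrist",box(.539,-.1475,-.16),p)); print(m.sum())
r,f=fitbox([("wrist",p,m)],(.539,-.1475)); print(np.round(r,4),np.rad2deg(r[2]),f)
v=im.copy(); cv2.polylines(v,[np.round(hull("wrist",box(*r),p)).astype(np.int32)],True,(0,0,255),1)
v[...,1]=np.where(m>0,255,v[...,1]); cv2.imwrite("pics/seg_c.png",v[80:260,180:380].repeat(3,0).repeat(3,1))
E
```

```text
3.65 [ 0.5069 -0.1497  0.4045] [ 3.1415e+00  2.0000e-04 -1.5750e-01] F [ 0.2 -0.3 -0.7] [ 0.05  0.03 -0.04] w 0.0939
campos [ 0.575 -0.161  0.385]
grasp px (col,row) [[278.97090164 264.82029511]]
wrist 0.65 [192. 500.] 5971.0 fit [ 0.4722 -0.3955] -5.47 0.031
   ext 151 231 462 546
4115.0
[ 0.5385 -0.1484 -0.1949] -11.169792248291092 0.03642922639846802
```

View pics/seg_c.png

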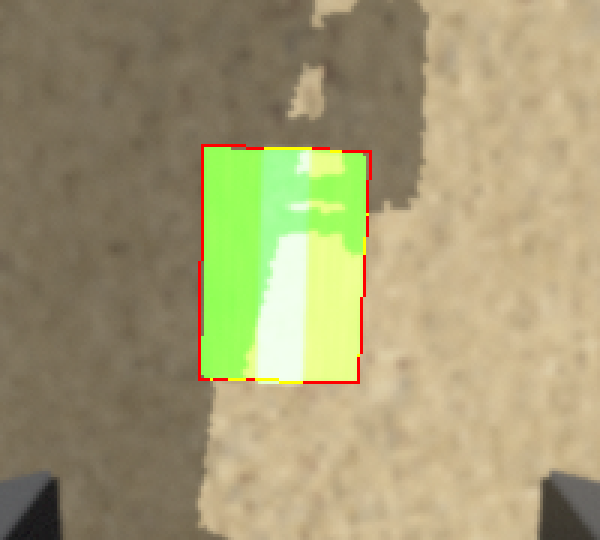

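The fit outline lies on c's edges: (0.5385, -0.1484), yaw about -11°. Now I'll grasp c.

Emit:
arm_command(
  plan=[-1, 0.079, 0.003, 0, -0.015, -1, 0.079, 0.003, -0.12, -0.015, -1, 0.079, 0.003, -0.24, -0.015, -1, 0.079, 0.003, -0.36, -0.015, -1, 0.079, 0.003, -0.44, -0.015, -1, 0.079, 0.003, -0.48, -0.015, -1, 0.079, 0.003, -0.48, -0.015, 0.6, 0.079, 0.003, -0.48, -0.015, 0.6, 0.079, 0.003, -0.48, -0.015, 0.6, 0.079, 0.003, -0.48, -0.015, 0.6, 0.079, 0.003, -0.48, -0.015, 0.6, 0.079, 0.003, -0.48, -0.015, 0.6, 0.079, 0.003, -0.48, -0.015],
  newtons=25,
)

```text
time_s: 5.05
ee_pos: [0.5388, -0.1473, 0.2131]
eef_rot: [3.141, -0.001, -0.187]
force: [-1.4, -0.4, 3.9]
grip_width: 0.0562
```

```bash
python3 look.py d wrist,side
```

```text
5.05 [ 0.5388 -0.1473  0.2131] [ 3.1413e+00 -7.0000e-04 -1.8710e-01] F [-1.4 -0.4  3.9] [-0.11  0.23  0.01] w 0.0562
campos [ 0.607 -0.161  0.194]
grasp px (col,row) [[279.32012836 265.1036095 ]]
side 0.83 [321. 240.] 1050.0 fit [ 0.4743 -0.3942] -3.84 0.051
   ext 304 336 221 256
```

View pics/wrist_d.png

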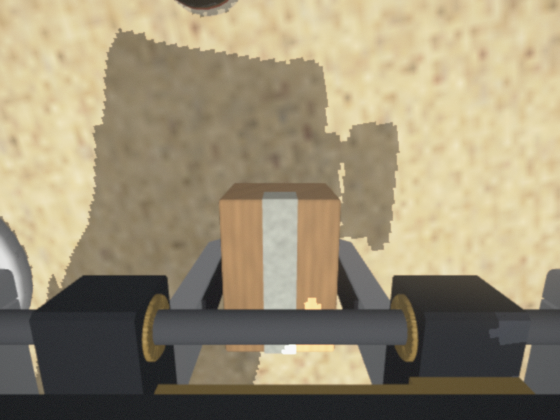

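The grip holds at 56 mm with the carton square in the jaws. I'll check its offset along the pads from the visible edges (far top edge about row 198, near about row 352).

```bash
python3 - <<'E'
from h import *
im=cv2.imread("pics/wrist_d.png").astype(int)
print(im[180:206,245].tolist()); print(im[340:362,245].tolist())
o=sensors.get_obs(); y=o["eef_rot"][2]; t=np.array(o["ee_pos"])
def tool(X): d=X-t; return np.round([d[0]*np.cos(y)+d[1]*np.sin(y), -d[0]*np.sin(y)+d[1]*np.cos(y)],4)
for rc,z in [((198,245),.05),((198,313),.05),((184,280),0),((351,245),.05),((260,223),.05),((260,338),.05)]: print(rc,tool(atz("wrist",rc,z)))
E
```

```text
[[95, 118, 131], [91, 113, 127], [86, 107, 124], [76, 99, 118], [70, 94, 116], [73, 97, 118], [72, 96, 117], [72, 94, 115], [70, 93, 115], [72, 96, 117], [71, 95, 117], [74, 98, 119], [73, 98, 119], [70, 95, 117], [72, 96, 118], [71, 95, 115], [72, 94, 117], [72, 97, 119], [73, 99, 121], [82, 111, 138], [93, 129, 161], [99, 138, 173], [105, 143, 180], [106, 146, 184], [105, 145, 183], [106, 146, 184]]
[[88, 86, 83], [88, 83, 83], [85, 82, 81], [84, 81, 81], [84, 95, 109], [94, 127, 159], [99, 139, 176], [99, 137, 175], [100, 139, 175], [99, 139, 176], [96, 133, 169], [93, 123, 149], [90, 113, 128], [91, 112, 123], [90, 112, 124], [91, 113, 124], [90, 111, 124], [92, 114, 125], [93, 115, 127], [96, 119, 130], [99, 123, 134], [100, 124, 136]]
(198, 245) [0.04   0.0155]
(198, 313) [ 0.04   -0.0153]
(184, 280) [ 0.0383 -0.0004]
(351, 245) [-0.0399  0.0176]
(260, 223) [0.01   0.0267]
(260, 338) [ 0.0099 -0.0279]
```

The carton is centred in the jaws to within 1 mm. Next: lift and carry it over the base.

Emit:
arm_command(
  plan=[0.6, 0, 0, 0.08, 0, 0.6, 0, 0, 0.2, 0, 0.6, 0, 0, 0.3, 0, 0.6, -0.02, -0.1, 0.3, 0.01, 0.6, -0.05, -0.2, 0.3, 0.02, 0.6, -0.08, -0.31, 0.3, 0.03, 0.6, -0.11, -0.42, 0.3, 0.04, 0.6, -0.14, -0.53, 0.3, 0.049, 0.6, -0.16, -0.59, 0.3, 0.049, 0.6, -0.167, -0.619, 0.3, 0.049, 0.6, -0.167, -0.619, 0.3, 0.049, 0.6, -0.167, -0.619, 0.2, 0.049, 0.6, -0.167, -0.619, 0.16, 0.049, 0.6, -0.167, -0.619, 0.15, 0.049, 0.6, -0.167, -0.619, 0.15, 0.049],
)

```text
time_s: 6.75
ee_pos: [0.4726, -0.3939, 0.2727]
eef_rot: [-3.141, 0.0, -0.083]
force: [-0.6, -0.3, -0.4]
grip_width: 0.0561
```

```bash
python3 look.py e wrist,side; python3 - <<'E'
import cv2
im=cv2.imread("pics/side_e.png"); cv2.imwrite("pics/side_e2.png",cv2.resize(im[200:380,130:380],None,fx=3,fy=3,interpolation=cv2.INTER_CUBIC))
E
```

```text
6.75 [ 0.4726 -0.3939  0.2727] [-3.1412e+00  4.0000e-04 -8.3200e-02] F [-0.6 -0.3 -0.4] [0.08 0.02 0.01] w 0.0561
campos [ 0.542 -0.4    0.253]
grasp px (col,row) [[280.07454604 265.42330854]]
wrist 0.85 [177. 279.] 1042.0 fit [ 0.4932 -0.4043] 39.32 0.901
   ext 170 182 239 325
side 0.74 [327. 240.] 657.0 fit [ 0.4755 -0.3982] -6.22 0.415
   ext 311 336 220 257
side 0.68 [211. 278.] 1145.0 fit [0.5626 0.056 ] -28.49 0.459
   ext 190 229 262 296
```

View pics/wrist_e.png

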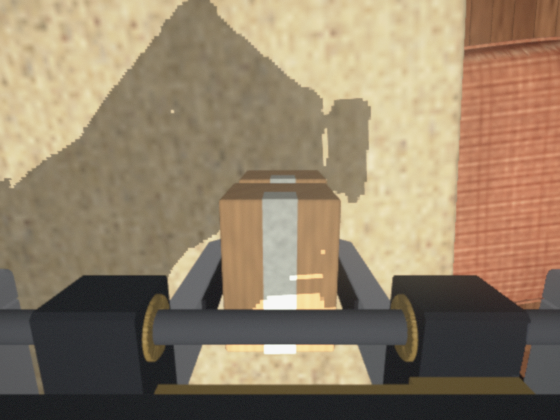

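View pics/side_e2.png

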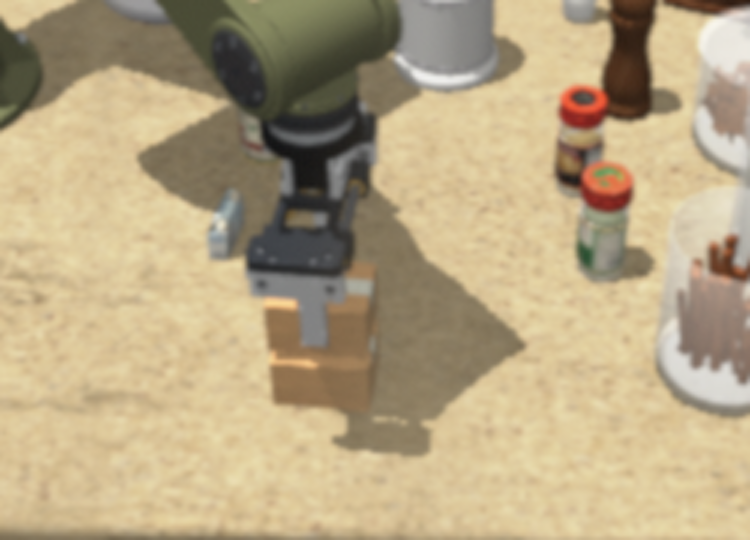

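Carton c hovers about 9 mm over the base, nearly aligned. I'll compare the predicted edges with the picture before lowering.

```bash
python3 - <<'E'
from h import *
o=sensors.get_obs(); t=o["ee_pos"]; yw=o["eef_rot"][2]
p=P("wrist"); im=cv2.imread("pics/wrist_e.png"); S=6
def mk(boxes,fn,r0,r1,c0,c1):
    v=cv2.resize(im[r0:r1,c0:c1],None,fx=S,fy=S,interpolation=cv2.INTER_NEAREST)
    for b,col in boxes:
        q=(proj("wrist",b,p)-[c0,r0]+.5)*S
        for i in range(8):
            for j in range(i):
                if bin(i^j).count("1")==1: cv2.line(v,tuple(np.round(q[i]).astype(int).tolist()),tuple(np.round(q[j]).astype(int).tolist()),col,1)
    cv2.imwrite(fn,v)
mk([(box(t[0],t[1],yw,.0596),(0,255,0)),(box(.4720,-.395,np.deg2rad(-5)),(0,0,255))],"pics/e_ov.png",160,250,215,345)
E
```

```text
(no output)
```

View pics/e_ov.png

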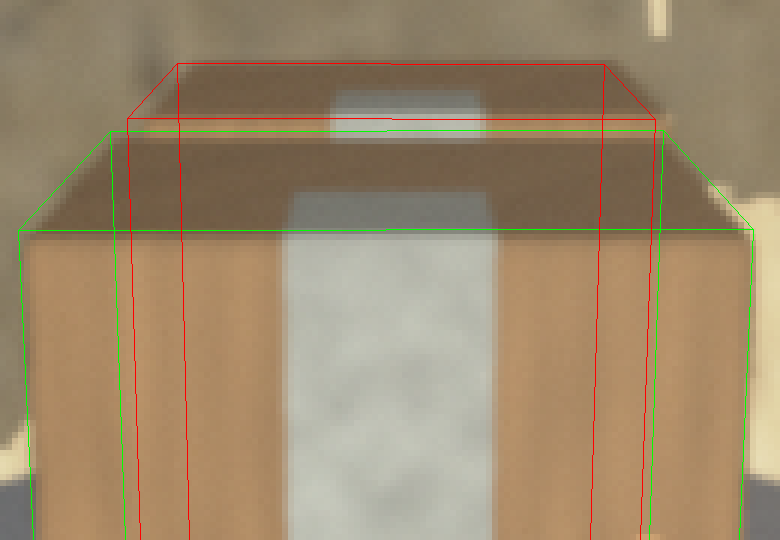

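The picture shows c should move about 0.5 mm in +x and 1.5 mm in -y. I'll apply that, lower, release and back up.

Emit:
arm_command(
  plan=[0.6, 0.001, -0.004, 0, 0, 0.6, 0.001, -0.004, -0.012, 0, 0.6, 0.001, -0.004, -0.023, 0, 0.6, 0.001, -0.004, -0.023, 0, 0.6, 0.001, -0.004, -0.023, 0, -1, 0.001, -0.004, -0.023, 0, -1, 0.001, -0.004, -0.023, 0, -1, 0.001, -0.004, -0.023, 0, -1, 0.001, -0.004, -0.023, 0, -1, 0.001, -0.004, -0.023, 0, -1, 0.001, -0.004, 0.06, 0, -1, 0.001, -0.004, 0.16, 0, -1, -0.04, -0.004, 0.26, 0, -1, -0.085, -0.004, 0.33, 0, -1, -0.085, -0.004, 0.33, 0, -1, -0.085, -0.004, 0.33, 0],
)

```text
time_s: 8.55
ee_pos: [0.4377, -0.3964, 0.4048]
eef_rot: [3.141, -0.001, -0.085]
force: [-0.4, 1.0, -0.2]
grip_width: 0.0941
```

```bash
python3 look.py f wrist,side 0.05; python3 - <<'E'
from h import *
p=P("wrist"); im=cv2.imread("pics/wrist_f.png"); 
for nm,z,h in (("top",.05,None),):
    m=seg(im,hull("wrist",np.vstack([box(.4725,-.395,-.085,.05),box(.4725,-.395,-.085)]),p))
    r,f=fitbox([("wrist",p,m)],(.4725,-.395),.05); print("rough",r,f)
S=6;r0,r1,c0,c1=90,190,215,345
v=cv2.resize(im[r0:r1,c0:c1],None,fx=S,fy=S,interpolation=cv2.INTER_NEAREST)
for b,col in [(box(.4725,-.3955,np.deg2rad(-4.8),.05),(0,255,0)),(box(.4722,-.3955,np.deg2rad(-5)),(0,0,255))]:
    q=(proj("wrist",b,p)-[c0,r0]+.5)*S
    for i in range(8):
        for j in range(i):
            if bin(i^j).count("1")==1: cv2.line(v,tuple(np.round(q[i]).astype(int).tolist()),tuple(np.round(q[j]).astype(int).tolist()),col,1)
cv2.imwrite("pics/f_ov.png",v)
im=cv2.imread("pics/side_f.png"); cv2.imwrite("pics/side_f2.png",cv2.resize(im[240:360,170:310],None,fx=5,fy=5,interpolation=cv2.INTER_CUBIC))
print(np.round(sensors.get_obs()["qpos"],4))
E
```

```text
8.55 [ 0.4377 -0.3964  0.4048] [ 3.1411e+00 -7.0000e-04 -8.5000e-02] F [-0.4  1.  -0.2] [ 0.09 -0.    0.04] w 0.0941
campos [ 0.507 -0.403  0.385]
grasp px (col,row) [[279.0567819  263.82129291]]
side 0.75 [327. 242.] 584.0 fit [ 0.4807 -0.4443] 2.59 0.527
   ext 313 337 220 257
rough [ 0.47144433 -0.39547822 -0.08495561] 0.036842942237854004
[-0.7972  0.393   1.3997  0.      1.3511  0.8577]
```

View pics/f_ov.png

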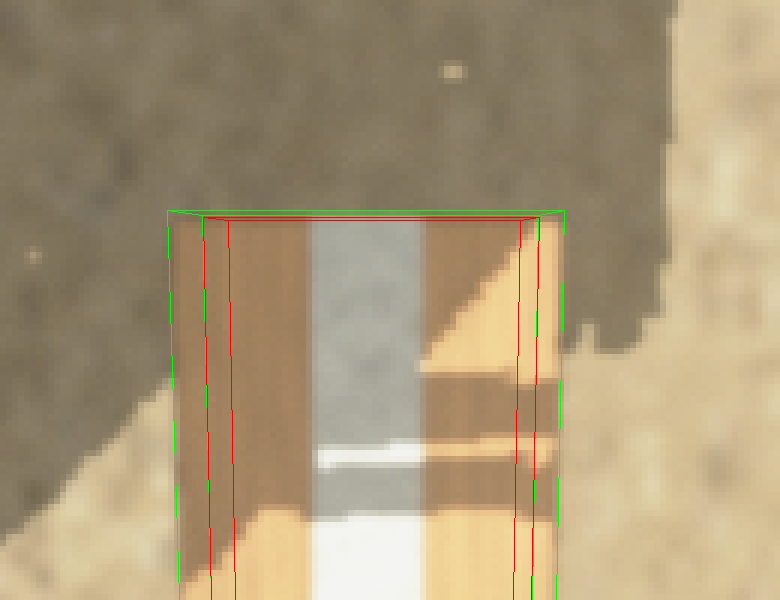

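View pics/side_f2.png

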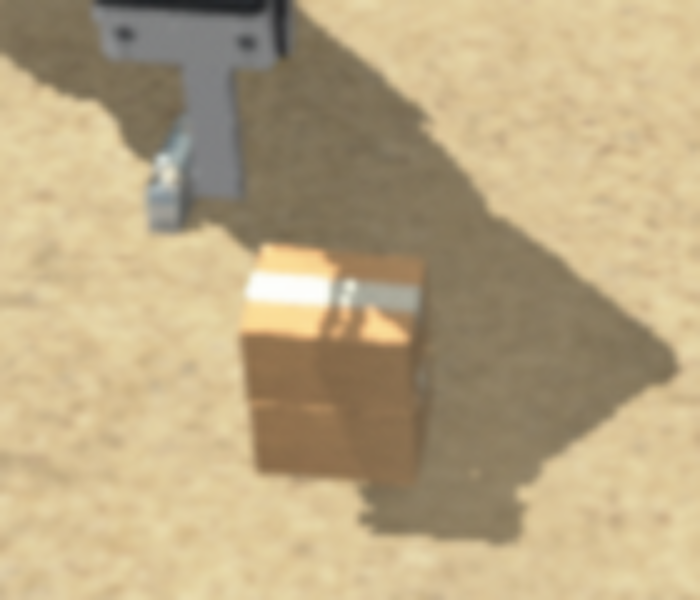

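View pics/side_f.png

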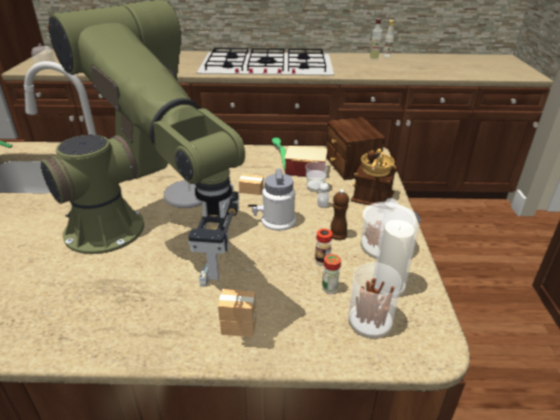

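c sits on the base with edges in line: the stripe is centred, and the side view shows one continuous column at about (row 315, col 237). Now over to carton b. The limit is 400 mm per call, so this takes two calls.

Emit:
arm_command(
  plan=[-1, 0, 0.9, 0.05, 0, -1, 0, 0.9, 0.05, 0, -1, 0, 0.9, 0.05, 0, -1, 0, 0.9, 0.05, 0, -1, 0, 0.9, 0.05, 0, -1, 0, 0.9, 0.05, 0, -1, 0, 0.9, 0.05, 0, -1, 0, 0.9, 0.05, 0],
)

```text
time_s: 9.55
ee_pos: [0.4378, -0.0328, 0.4245]
eef_rot: [-3.141, 0.0, -0.08]
force: [0.8, -0.0, -0.1]
grip_width: 0.0935
```

Emit:
arm_command(
  plan=[-1, -0.03, 0.74, -0.05, -0.01, -1, -0.03, 0.74, -0.05, -0.01, -1, -0.03, 0.74, -0.05, -0.01, -1, -0.03, 0.74, -0.05, -0.01, -1, -0.03, 0.74, -0.05, -0.01, -1, -0.03, 0.74, -0.05, -0.01, -1, -0.03, 0.74, -0.05, -0.01, -1, -0.03, 0.74, -0.05, -0.01, -1, -0.03, 0.74, -0.05, -0.01],
)

```text
time_s: 10.45
ee_pos: [0.4263, 0.2587, 0.4043]
eef_rot: [3.141, 0.001, -0.106]
force: [0.3, 0.0, 0.3]
grip_width: 0.0934
```

```bash
python3 look.py g wrist
python3 - <<'E'
from h import *
p=P("wrist"); im=cv2.imread("pics/wrist_g.png")
m=seg(im,hull("wrist",box(.4585,.263,-.106),p)); print(m.sum())
r,f=fitbox([("wrist",p,m)],(.4585,.263)); print(np.round(r,4),np.rad2deg(r[2]),f)
E
```

```text
10.45 [0.4263 0.2587 0.4043] [ 3.141e+00  6.000e-04 -1.062e-01] F [0.3 0.  0.3] [-0.04  0.04  0.04] w 0.0934
campos [0.495 0.251 0.385]
grasp px (col,row) [[279.53752773 264.77047927]]
wrist 0.24 [ 33. 511.] 6733.0 fit [0.5672 0.0055] 59.67 0.085
   ext 0 76 462 559
4095.0
[ 0.4561  0.2627 -0.1881] -10.777790668791361 0.03168529272079468
```

View pics/wrist_g.png

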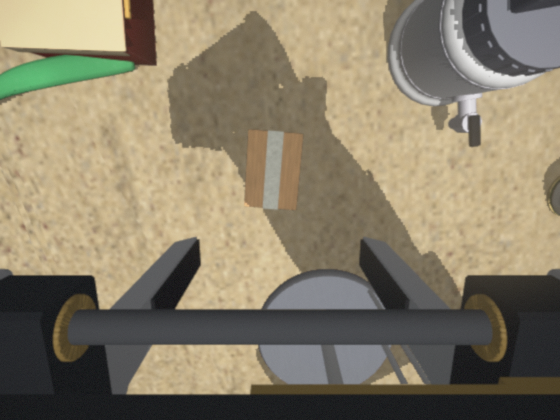

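b shows at (170, 272): (0.456, 0.263), yaw about -10.5°. Now I'll grasp it.

Emit:
arm_command(
  plan=[-1, 0.074, 0.011, 0, -0.037, -1, 0.074, 0.011, -0.12, -0.037, -1, 0.074, 0.011, -0.24, -0.037, -1, 0.074, 0.011, -0.36, -0.037, -1, 0.074, 0.011, -0.44, -0.037, -1, 0.074, 0.011, -0.48, -0.037, -1, 0.074, 0.011, -0.48, -0.037, 0.6, 0.074, 0.011, -0.48, -0.037, 0.6, 0.074, 0.011, -0.48, -0.037, 0.6, 0.074, 0.011, -0.48, -0.037, 0.6, 0.074, 0.011, -0.48, -0.037, 0.6, 0.074, 0.011, -0.48, -0.037, 0.6, 0.074, 0.011, -0.48, -0.037],
  newtons=25,
)

```text
time_s: 11.85
ee_pos: [0.4556, 0.2639, 0.213]
eef_rot: [-3.141, -0.0, -0.183]
force: [-1.1, -1.3, 5.7]
grip_width: 0.0557
```

```bash
python3 - <<'E'
from h import *
p=P("wrist"); im=vision.camera("wrist"); cv2.imwrite("pics/wrist_h.png",im)
o=sensors.get_obs(); t=np.array(o["ee_pos"]); y=o["eef_rot"][2]; print(np.round(t,4),y,o["grip_width"],o["time_s"],np.round(o["force"],1))
print(im[185:205,250].mean(1).round().tolist()); print(im[342:358,250].mean(1).round().tolist())
def tool(X): d=X-t; return np.round([d[0]*np.cos(y)+d[1]*np.sin(y), -d[0]*np.sin(y)+d[1]*np.cos(y)],4)
for rr in (190,195,199,203,346,350,354): print(rr,tool(atz("wrist",(rr,280),.05,p)))
E
```

```text
[0.4556 0.264  0.213 ] -0.1829012889292445 0.05609870002472725 11.9 [-1.7 -1.4  5.7]
[95.0, 94.0, 95.0, 98.0, 98.0, 97.0, 97.0, 96.0, 96.0, 99.0, 98.0, 102.0, 114.0, 131.0, 139.0, 143.0, 145.0, 145.0, 145.0, 146.0]
[85.0, 84.0, 100.0, 135.0, 144.0, 145.0, 143.0, 151.0, 186.0, 205.0, 208.0, 208.0, 205.0, 203.0, 201.0, 197.0]
190 [ 0.0436 -0.0004]
195 [ 0.0413 -0.0004]
199 [ 0.0395 -0.0004]
203 [ 0.0376 -0.0004]
346 [-0.037  -0.0003]
350 [-0.0394 -0.0003]
354 [-0.0417 -0.0003]
```

View pics/wrist_h.png

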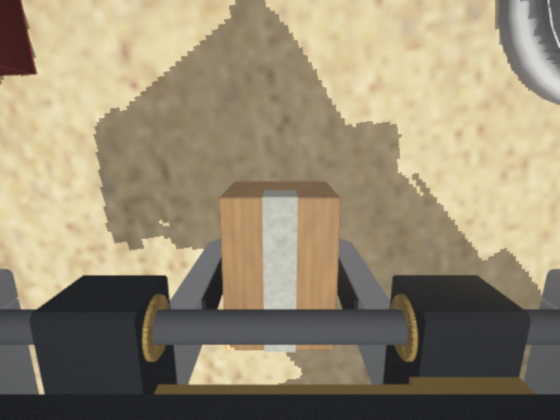

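b is in the grip, 0.5 mm forward of centre. I'll lift it over the filter and carry it to hover over the column at the pose where c was released.

Emit:
arm_command(
  plan=[0.6, 0, 0, 0.08, 0, 0.6, 0, 0, 0.2, 0, 0.6, 0, 0, 0.32, 0, 0.6, 0, 0, 0.44, 0, 0.6, 0, 0, 0.525, 0, 0.6, 0, -0.05, 0.525, 0, 0.6, 0, -0.15, 0.525, 0, 0.6, 0, -0.26, 0.525, 0, 0.6, 0, -0.37, 0.525, 0, 0.6, 0, -0.48, 0.525, 0, 0.6, 0, -0.59, 0.525, 0, 0.6, 0, -0.7, 0.525, 0, 0.6, 0, -0.81, 0.525, 0, 0.6, 0, -0.9, 0.525, 0],
)

```text
time_s: 13.3
ee_pos: [0.4551, -0.0981, 0.4225]
eef_rot: [3.142, 0.0, -0.184]
force: [0.2, 0.4, -1.7]
grip_width: 0.0557
```

Emit:
arm_command(
  plan=[0.6, 0, -0.1, 0, 0, 0.6, 0.01, -0.2, 0, 0.01, 0.6, 0.02, -0.31, 0, 0.02, 0.6, 0.03, -0.42, 0, 0.03, 0.6, 0.04, -0.53, 0, 0.04, 0.6, 0.04, -0.64, 0, 0.047, 0.6, 0.04, -0.72, 0, 0.047, 0.6, 0.04, -0.751, -0.06, 0.047, 0.6, 0.04, -0.751, -0.16, 0.047, 0.6, 0.04, -0.751, -0.22, 0.047, 0.6, 0.04, -0.751, -0.242, 0.047, 0.6, 0.04, -0.751, -0.242, 0.047, 0.6, 0.04, -0.751, -0.242, 0.047],
)

```text
time_s: 14.6
ee_pos: [0.4718, -0.3965, 0.3273]
eef_rot: [3.14, -0.001, -0.084]
force: [-0.5, 0.1, -2.0]
grip_width: 0.0558
```

```bash
cat > ov.py <<'E'
from h import *
import sys
tag=sys.argv[1]
o=sensors.get_obs(); print(o["time_s"],np.round(o["ee_pos"],4),np.round(o["eef_rot"],4),np.round(o["force"],1),o["grip_width"])
p=P("wrist"); im=vision.camera("wrist"); cv2.imwrite(f"pics/wrist_{tag}.png",im)
S=6;r0,r1,c0,c1=160,250,215,345
cv2.imwrite(f"pics/ov_{tag}.png",cv2.resize(im[r0:r1,c0:c1],None,fx=S,fy=S,interpolation=cv2.INTER_NEAREST))
im=vision.camera("side"); cv2.imwrite(f"pics/sidez_{tag}.png",cv2.resize(im[230:350,170:310],None,fx=5,fy=5,interpolation=cv2.INTER_CUBIC))
E
python3 ov.py i
```

```text
14.6 [ 0.4718 -0.3965  0.3273] [ 3.1405e+00 -1.4000e-03 -8.4300e-02] [-0.5  0.1 -2. ] 0.055839330676205605
```

View pics/ov_i.png

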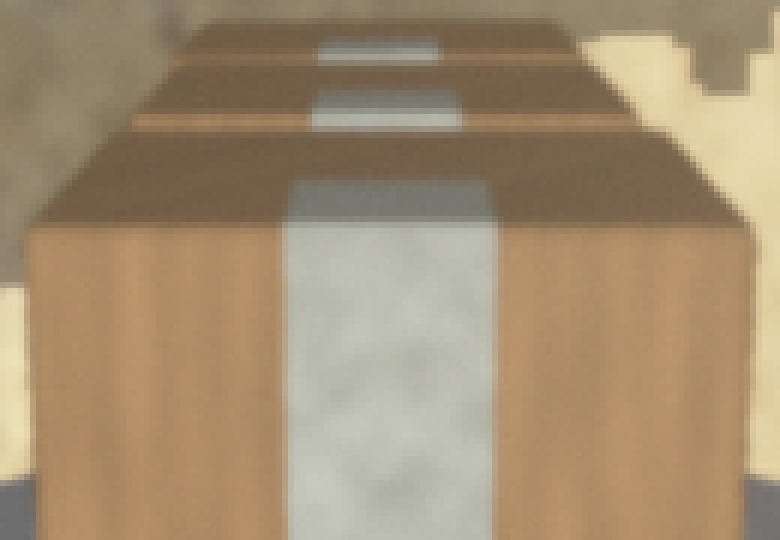

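View pics/sidez_i.png

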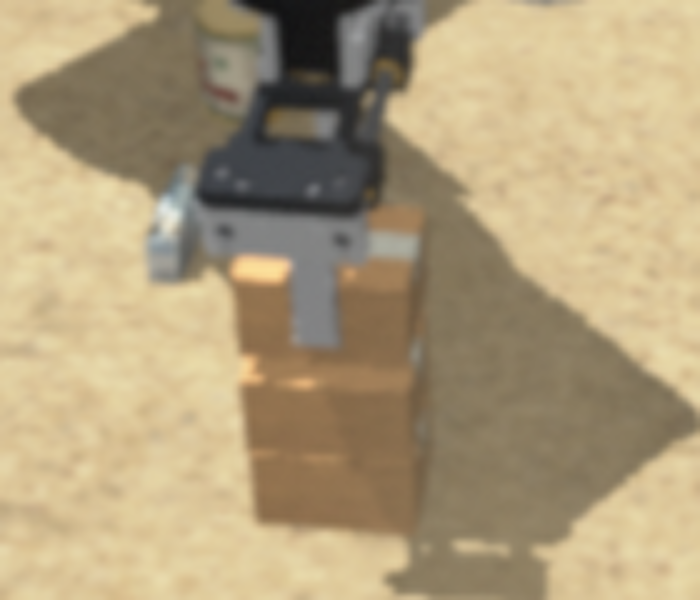

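All three outlines line up to within about 1 mm. I'll put numbers on it from the edges.

```bash
python3 - <<'E'
from h import *
o=sensors.get_obs(); t=np.array(o["ee_pos"]); y=o["eef_rot"][2]; print(np.round(t,4), o["time_s"])
def tool(X): d=X-t; return np.round([1000*(d[0]*np.cos(y)+d[1]*np.sin(y)), 1000*(-d[0]*np.sin(y)+d[1]*np.cos(y))],2)
zb=t[2]-.213
for nm,row,l,r,z in [("b",226,30,750,zb+.05),("c",113,133,638,.10),("base",53,180,577,.05)]:
    for c in (l,r): print(nm,tool(atz("wrist",(160+row/6-.5,215+c/6-.5),z)))
print("b bottom",tool(atz("wrist",(160+130/6-.5,280),zb)))
E
```

```text
[ 0.4717 -0.3965  0.3275] 14.7
b [40.62 26.71]
b [ 40.53 -27.59]
c [40.01 27.22]
c [ 39.91 -27.21]
base [40.89 27.35]
base [ 40.81 -25.33]
b bottom [40.31 -0.77]
```

Front edges read 40.5, 40.0 and 40.9 mm, and lateral centres -0.4, 0 and +1 mm. I'll shift b by +1 mm in y, lower it, release and step back to look.

Emit:
arm_command(
  plan=[0.6, 0, 0.0025, 0, 0, 0.6, 0, 0.0025, -0.02, 0, 0.6, 0, 0.0025, -0.035, 0, 0.6, 0, 0.0025, -0.035, 0, 0.6, 0, 0.0025, -0.035, 0, -1, 0, 0.0025, -0.035, 0, -1, 0, 0.0025, -0.035, 0, -1, 0, 0.0025, -0.035, 0, -1, 0, 0.0025, -0.035, 0, -1, 0, 0.0025, -0.035, 0, -1, 0, 0.0025, 0.06, 0, -1, 0, 0.0025, 0.16, 0, -1, 0, 0.0025, 0.28, 0, -1, -0.14, 0.0025, 0.3, 0, -1, -0.16, 0.0025, 0.3, 0, -1, -0.16, 0.0025, 0.3, 0],
)

```text
time_s: 16.3
ee_pos: [0.4061, -0.3956, 0.4468]
eef_rot: [3.141, -0.001, -0.086]
force: [1.0, 0.7, 0.3]
grip_width: 0.0938
```

```bash
python3 ov.py j; python3 - <<'E'
import cv2
im=cv2.imread("pics/wrist_j.png"); cv2.imwrite("pics/ov_j2.png",cv2.resize(im[60:260,170:370],None,fx=3,fy=3,interpolation=cv2.INTER_NEAREST))
E
```

```text
16.3 [ 0.4061 -0.3956  0.4468] [ 3.1406e+00 -9.0000e-04 -8.6100e-02] [1.  0.7 0.3] 0.09380500321321303
```

View pics/ov_j2.png

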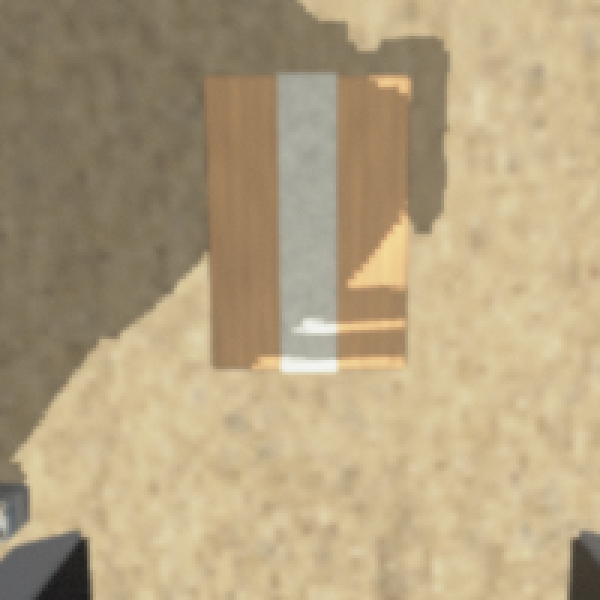

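View pics/sidez_j.png

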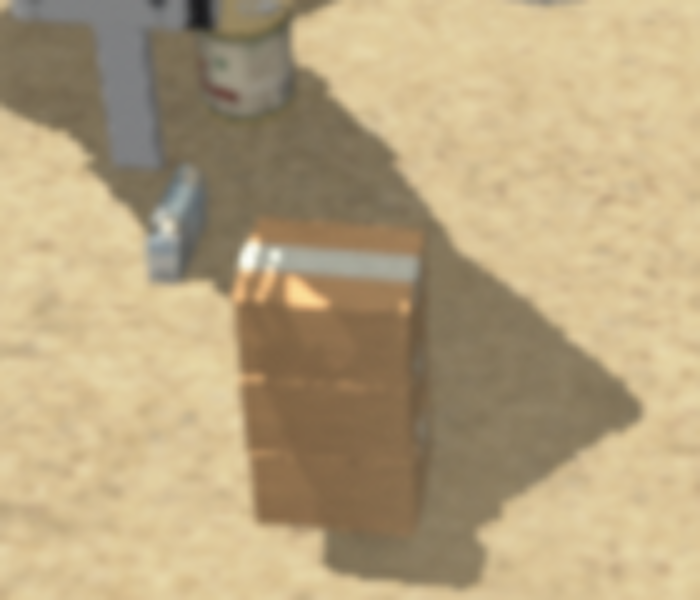

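The column is square in both views. Now the cap: I'll fly to it and turn the tool so the jaws lie across the bar.

Emit:
arm_command(
  plan=[-1, 0.375, 1, 0, 0.79, -1, 0.375, 1, 0, 0.79, -1, 0.375, 1, 0, 0.79, -1, 0.375, 1, 0, 0.79, -1, 0.375, 1, 0, 0.79, -1, 0.375, 1, 0, 0.79, -1, 0.375, 1, 0, 0.79, -1, 0.375, 1, 0, 0.79, -1, 0.375, 1, 0, 0.79, -1, 0.375, 1, 0, 0.79, -1, 0.375, 1, 0, 0.79, -1, 0.375, 1, 0, 0.79, -1, 0.375, 1, 0, 0.79, -1, 0.375, 1, 0, 0.79],
)

```text
time_s: 17.8
ee_pos: [0.5577, 0.0046, 0.4456]
eef_rot: [-3.141, -0.0, 1.567]
force: [0.2, -0.2, -0.9]
grip_width: 0.094
```

```bash
python3 - <<'E'
from h import *
o=sensors.get_obs(); print(o["time_s"],np.round(o["ee_pos"],4),np.round(o["eef_rot"],4),np.round(o["qpos"],3))
for c in("wrist","scene"):
    p=P(c); im=vision.camera(c); cv2.imwrite(f"pics/{c}_k.png",im)
    for n,z in (("cap_grip",.169),("cap",.126),("filter",0),("filter_neck",.15)):
        for d in vision.pinpoint(n,c)[:2]: print(c,n,round(d["confidence"],2),np.round(d["at"],1),np.round(atz(c,d["at"],z,p),4))
E
```

```text
17.8 [0.5577 0.0046 0.4456] [-3.1413e+00 -1.0000e-04  1.5666e+00] [-0.057  0.289  1.439  0.     1.413 -0.053]
wrist cap_grip 0.92 [135.1 280.5] [0.5588 0.0704 0.169 ]
wrist cap 0.89 [140.3 283.2] [0.5614 0.0652 0.126 ]
scene cap_grip 0.91 [222.7 240.2] [0.5582 0.0743 0.169 ]
scene cap 0.69 [237.1 246.1] [0.5499 0.0666 0.126 ]
scene filter 0.9 [275.7 244.8] [ 0.5587  0.0679 -0.    ]
scene filter 0.69 [237.1 243.5] [ 0.6489 -0.0382  0.    ]
```

View pics/wrist_k.png

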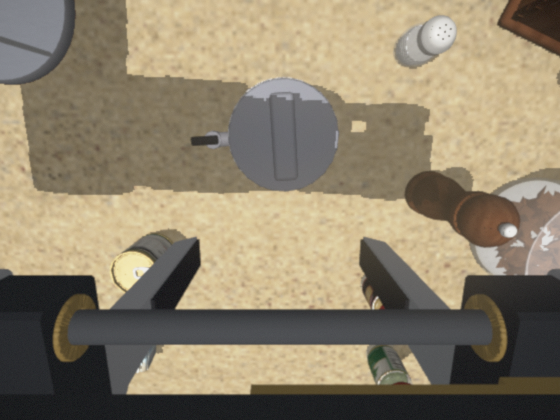

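The cap is at about (135, 284), with the bar nearly along the image's vertical. I'll zoom in and measure the bar and rim precisely.

```bash
python3 - <<'E'
import cv2
im=cv2.imread("pics/wrist_k.png"); v=cv2.resize(im[70:200,220:350],None,fx=4.5,fy=4.5,interpolation=cv2.INTER_CUBIC)
v=cv2.convertScaleAbs(v,alpha=1.8,beta=-60); cv2.imwrite("pics/cap_k.png",v)
E
```

```text
(no output)
```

View pics/cap_k.png

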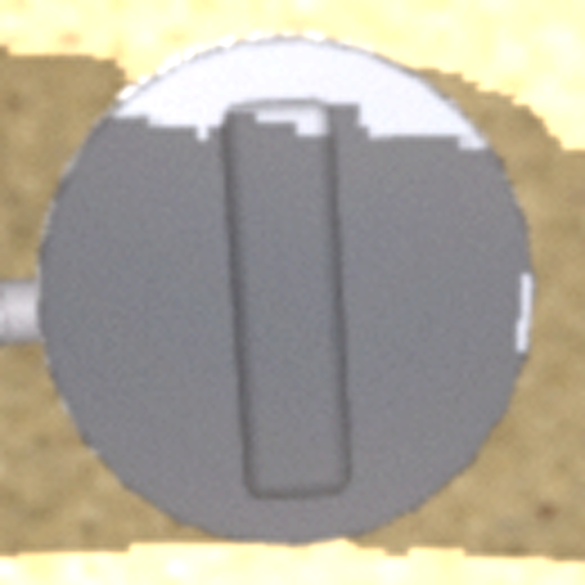

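```bash
python3 - <<'E'
from h import *
f=lambda x,y,z=.182: atz("wrist",(70+(y+.5)/4.5-.5,220+(x+.5)/4.5-.5),z)[:2]
a=f(228,125);b=f(246,485);c=f(330,120);d=f(349,485)
for u,v in((a,b),(c,d)): w=u-v; print("dir deg",np.degrees(np.arctan2(w[1],w[0])))
print("width",np.linalg.norm((a+b)/2-(c+d)/2)); 
t=(f(228,101)+f(329,101))/2; bt=(f(246,495)+f(350,495))/2; print("len",np.linalg.norm(t-bt),"center",(t+bt)/2)
# rim at z .156
pts=np.array([f(40,290,.156),f(531,290,.156),f(285,38,.156),f(285,541,.156)]); print(pts.round(4), "rim c",(pts[0]+pts[1])/2,(pts[2]+pts[3])/2)
print(np.round(sensors.get_obs()["ee_pos"],4))
E
```

```text
dir deg 92.47986553498218
dir deg 93.56624052259092
width 0.01680381042848756
len 0.06296322610025865 center [0.5608089  0.06891889]
[[0.5162 0.071 ]
 [0.605  0.0708]
 [0.5605 0.1135]
 [0.5605 0.0249]] rim c [0.56059771 0.07092814] [0.56050378 0.06922927]
[0.5575 0.0045 0.4459]
```

Cap centre is (0.560, 0.069) and the bar is at 93°. I'll grip the bar with the fingertips 4 mm above the cap's face.

Emit:
arm_command(
  plan=[-1, 0.007, 0.1, 0, 0.027, -1, 0.007, 0.162, 0, 0.027, -1, 0.007, 0.162, -0.1, 0.027, -1, 0.007, 0.162, -0.18, 0.027, -1, 0.007, 0.162, -0.217, 0.027, -1, 0.007, 0.162, -0.217, 0.027, -1, 0.007, 0.162, -0.217, 0.027],
)

```text
time_s: 19.0
ee_pos: [0.5605, 0.0693, 0.3598]
eef_rot: [3.141, 0.0, 1.626]
force: [0.3, 0.1, -0.3]
grip_width: 0.094
```

```bash
python3 look.py l wrist,side | head -3
```

```text
19.0 [0.5605 0.0693 0.3598] [3.1409 0.     1.6265] F [ 0.3  0.1 -0.3] [-0.02 -0.15 -0.  ] w 0.094
campos [0.557 0.138 0.34 ]
grasp px (col,row) [[279.39352815 264.62790245]]
```

View pics/wrist_l.png

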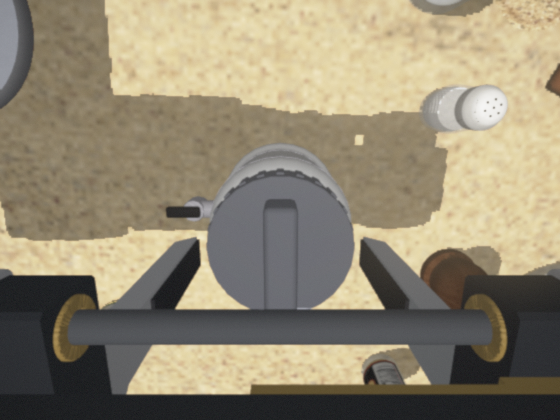

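View pics/side_l.png

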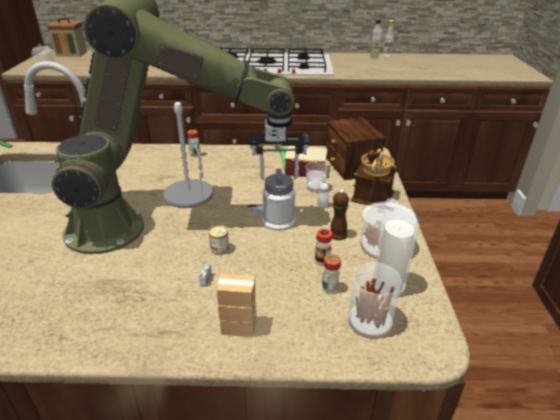

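The bar is centred between the jaws (col 280) and vertical in the picture. Closing.

Emit:
arm_command(
  plan=[1, 0, 0, 0, 0, 1, 0, 0, 0, 0, 1, 0, 0, 0, 0, 1, 0, 0, 0, 0, 1, 0, 0, 0, 0, 1, 0, 0, 0, 0, 1, 0, 0, 0, 0, 1, 0, 0, 0, 0],
  newtons=30,
)

```text
time_s: 20.0
ee_pos: [0.5603, 0.0693, 0.359]
eef_rot: [-3.142, -0.0, 1.627]
force: [0.2, 0.8, 1.2]
grip_width: 0.0332
```

```bash
cat > st.py <<'E'
from h import *
o=sensors.get_obs(); print(round(float(o["time_s"]),2),np.round(o["ee_pos"],4),"yaw",round(np.degrees(o["eef_rot"][2]),2),np.round(o["eef_rot"][:2],3),"F",np.round(o["force"],2),"M",np.round(o["moment"],3),"w",round(float(o["grip_width"]),4),"tau6",np.round(o["tau"][5],3))
E
python3 st.py
```

```text
20.0 [0.5603 0.0693 0.359 ] yaw 93.2 [-3.142 -0.   ] F [0.2  0.8  1.17] M [-0.054 -0.147 -0.005] w 0.0332 tau6 0.0
```

Still closing (33 mm), so I'll wait a little longer.

Emit:
arm_command(
  plan=[1, 0, 0, 0, 0, 1, 0, 0, 0, 0, 1, 0, 0, 0, 0, 1, 0, 0, 0, 0],
)

```text
time_s: 20.4
ee_pos: [0.5603, 0.0693, 0.3591]
eef_rot: [3.141, -0.0, 1.627]
force: [0.3, -0.5, -0.1]
grip_width: 0.0177
```

```bash
python3 st.py
```

```text
20.4 [0.5603 0.0693 0.3591] yaw 93.19 [ 3.141 -0.   ] F [ 0.31 -0.46 -0.09] M [-0.025 -0.127 -0.026] w 0.0177 tau6 0.003
```

Gripped at 17.7 mm. First I'll try gently anticlockwise (+), 4°.

Emit:
arm_command(
  plan=[1, 0, 0, 0, 0.008, 1, 0, 0, 0, 0.016, 1, 0, 0, 0, 0.025, 1, 0, 0, 0, 0.033, 1, 0, 0, 0, 0.033],
)

```text
time_s: 20.9
ee_pos: [0.5603, 0.0693, 0.359]
eef_rot: [-3.142, 0.0, 1.697]
force: [0.2, -0.5, -0.5]
grip_width: 0.0177
```

```bash
python3 st.py
```

```text
20.9 [0.5603 0.0693 0.359 ] yaw 97.21 [-3.142  0.   ] F [ 0.16 -0.49 -0.49] M [-0.087 -0.148  0.003] w 0.0177 tau6 -0.328
```

Emit:
arm_command(
  plan=[1, 0, 0, 0, 0.004, 1, 0, 0, 0, 0.008, 1, 0, 0, 0, 0.012, 1, 0, 0, 0, 0.012],
)

```text
time_s: 21.3
ee_pos: [0.5604, 0.0691, 0.3591]
eef_rot: [3.141, 0.001, 1.721]
force: [1.5, -4.1, -0.2]
grip_width: 0.0176
```

```bash
python3 st.py
```

```text
21.3 [0.5604 0.0691 0.3591] yaw 98.61 [3.141e+00 1.000e-03] F [ 1.46 -4.08 -0.24] M [-0.893 -0.399 -0.153] w 0.0176 tau6 -0.324
```

A slight reaction is appearing at +5.4°. One more small step to be sure.

Emit:
arm_command(
  plan=[1, 0, 0, 0, 0.003, 1, 0, 0, 0, 0.006, 1, 0, 0, 0, 0.006],
)

```text
time_s: 21.6
ee_pos: [0.5604, 0.069, 0.3591]
eef_rot: [3.141, 0.001, 1.734]
force: [2.6, -5.9, 0.1]
grip_width: 0.0179
```

```bash
python3 st.py
```

```text
21.6 [0.5604 0.069  0.3591] yaw 99.32 [3.141e+00 1.000e-03] F [ 2.61 -5.94  0.07] M [-1.252 -0.576 -0.306] w 0.0179 tau6 -0.391
```

Resistance rises steadily at about +6° (Mz -0.3 N m, lateral 6 N), which looks like the stop. I'll go back and try clockwise.

Emit:
arm_command(
  plan=[1, 0, 0, 0, -0.02, 1, 0, 0, 0, -0.05, 1, 0, 0, 0, -0.07, 1, 0, 0, 0, -0.08, 1, 0, 0, 0, -0.09, 1, 0, 0, 0, -0.09],
)

```text
time_s: 22.2
ee_pos: [0.5603, 0.0695, 0.3591]
eef_rot: [-3.141, -0.0, 1.545]
force: [0.9, 0.8, -0.2]
grip_width: 0.0179
```

```bash
python3 st.py
```

```text
22.2 [0.5603 0.0695 0.3591] yaw 88.52 [-3.141 -0.   ] F [ 0.86  0.8  -0.21] M [ 0.066 -0.064 -0.014] w 0.0179 tau6 0.367
```

Emit:
arm_command(
  plan=[1, 0, 0, 0, -0.006, 1, 0, 0, 0, -0.012, 1, 0, 0, 0, -0.018, 1, 0, 0, 0, -0.018],
)

```text
time_s: 22.6
ee_pos: [0.5603, 0.0693, 0.359]
eef_rot: [-3.142, -0.0, 1.507]
force: [-0.5, 1.2, -0.5]
grip_width: 0.0181
```

```bash
python3 st.py
```

```text
22.6 [0.5603 0.0693 0.359 ] yaw 86.33 [-3.142 -0.   ] F [-0.5   1.25 -0.52] M [ 0.095 -0.191 -0.012] w 0.0181 tau6 0.219
```

Free at -6.9°. A bit further to confirm.

Emit:
arm_command(
  plan=[1, 0, 0, 0, -0.015, 1, 0, 0, 0, -0.03, 1, 0, 0, 0, -0.045, 1, 0, 0, 0, -0.045],
)

```text
time_s: 23.0
ee_pos: [0.5603, 0.0693, 0.359]
eef_rot: [-3.142, 0.0, 1.412]
force: [-0.6, -0.0, 0.6]
grip_width: 0.0177
```

```bash
python3 st.py
```

```text
23.0 [0.5603 0.0693 0.359 ] yaw 80.93 [-3.142  0.   ] F [-0.6  -0.05  0.61] M [-0.038 -0.083  0.006] w 0.0177 tau6 0.566
```

Clockwise opens: -12° with no reaction. I'll turn on to about -57°.

Emit:
arm_command(
  plan=[1, 0, 0, 0, -0.035, 1, 0, 0, 0, -0.07, 1, 0, 0, 0, -0.105, 1, 0, 0, 0, -0.14, 1, 0, 0, 0, -0.175, 1, 0, 0, 0, -0.21, 1, 0, 0, 0, -0.245, 1, 0, 0, 0, -0.28, 1, 0, 0, 0, -0.315, 1, 0, 0, 0, -0.35, 1, 0, 0, 0, -0.37, 1, 0, 0, 0, -0.37],
)

```text
time_s: 24.2
ee_pos: [0.5603, 0.0693, 0.359]
eef_rot: [-3.142, 0.0, 0.638]
force: [0.9, 0.1, 1.6]
grip_width: 0.0178
```

```bash
python3 st.py; python3 -c "
from h import *
cv2.imwrite('pics/wrist_m.png',vision.camera('wrist'))"
```

```text
24.2 [0.5603 0.0693 0.359 ] yaw 36.57 [-3.142  0.   ] F [0.86 0.07 1.57] M [ 0.043 -0.001 -0.036] w 0.0178 tau6 0.834
```

View pics/wrist_m.png

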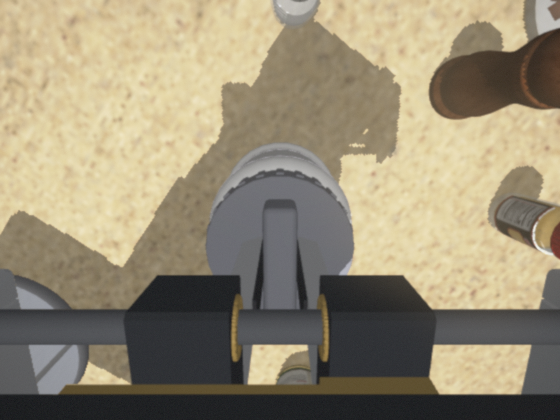

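The bar stays aligned with the jaws and the cap turned with it. Now a gentle straight lift of 12 mm, checking the force.

Emit:
arm_command(
  plan=[1, 0, 0, 0.005, 0, 1, 0, 0, 0.01, 0, 1, 0, 0, 0.02, 0, 1, 0, 0, 0.03, 0, 1, 0, 0, 0.03, 0],
)

```text
time_s: 24.75
ee_pos: [0.5604, 0.0694, 0.3718]
eef_rot: [3.141, -0.001, 0.638]
force: [0.3, 0.1, -0.7]
grip_width: 0.0175
```

```bash
python3 st.py
```

```text
24.75 [0.5604 0.0694 0.3718] yaw 36.57 [ 3.141e+00 -1.000e-03] F [ 0.25  0.11 -0.68] M [ 0.046 -0.     0.007] w 0.0175 tau6 -0.007
```

The cap lifts freely. I'll raise it the rest of the way and settle.

Emit:
arm_command(
  plan=[1, 0, 0, 0.03, 0, 1, 0, 0, 0.07, 0, 1, 0, 0, 0.11, 0, 1, 0, 0, 0.15, 0, 1, 0, 0, 0.18, 0, 1, 0, 0, 0.205, 0, 1, 0, 0, 0.215, 0, 1, 0, 0, 0.215, 0, 1, 0, 0, 0.215, 0, 1, 0, 0, 0.215, 0],
)

```text
time_s: 25.75
ee_pos: [0.5604, 0.0693, 0.4564]
eef_rot: [-3.141, 0.001, 0.638]
force: [-0.8, 0.0, -0.5]
grip_width: 0.0173
```

```bash
python3 st.py; python3 - <<'E'
from h import *
for c in("wrist","side","scene"):
    p=P(c); im=vision.camera(c); cv2.imwrite(f"pics/{c}_n.png",im)
    for n,z in (("cap_grip",.267),("cap",.224),("filter_neck",.15)):
        for d in vision.pinpoint(n,c)[:2]: print(c,n,round(d["confidence"],2),np.round(d["at"],1),np.round(atz(c,d["at"],z,p),4))
im=cv2.imread("pics/side_n.png"); a=cv2.resize(im[130:350,180:360],None,fx=2.6,fy=2.6,interpolation=cv2.INTER_CUBIC); cv2.imwrite("pics/side_n2.png",a)
E
```

```text
25.75 [0.5604 0.0693 0.4564] yaw 36.56 [-3.141e+00  1.000e-03] F [-0.8   0.02 -0.5 ] M [-0.001  0.04  -0.03 ] w 0.0173 tau6 -0.0
wrist cap_grip 0.94 [257.2 280.3] [0.5608 0.0691 0.267 ]
wrist cap_grip 0.52 [234.4 524.5] [ 0.6515 -0.031   0.267 ]
wrist cap 0.87 [233.4 276.9] [0.5595 0.071  0.224 ]
side cap_grip 0.84 [148.7 278.1] [0.5594 0.061  0.267 ]
side cap_grip 0.71 [278.7 204.9] [ 0.4306 -0.5137  0.267 ]
side cap 0.79 [160.8 274.6] [0.5488 0.0651 0.224 ]
side filter_neck 0.64 [183.3 281.8] [0.5717 0.0562 0.15  ]
scene cap_grip 0.91 [186.5 237.2] [0.5596 0.0757 0.267 ]
scene cap 0.82 [202.4 239.1] [0.559  0.0732 0.224 ]
scene filter_neck 0.78 [226.  239.3] [0.5676 0.0672 0.15  ]
```

View pics/side_n2.png

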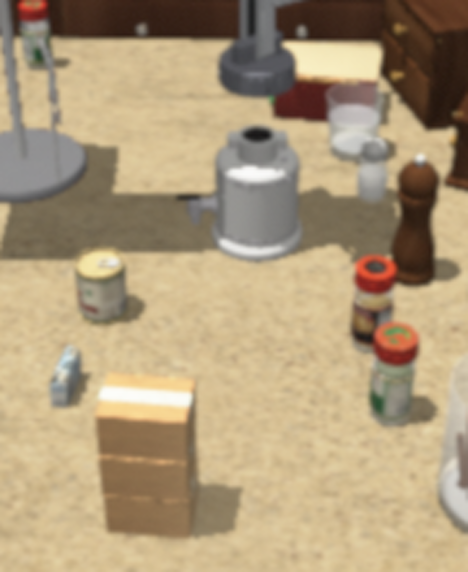

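View pics/scene_n.png

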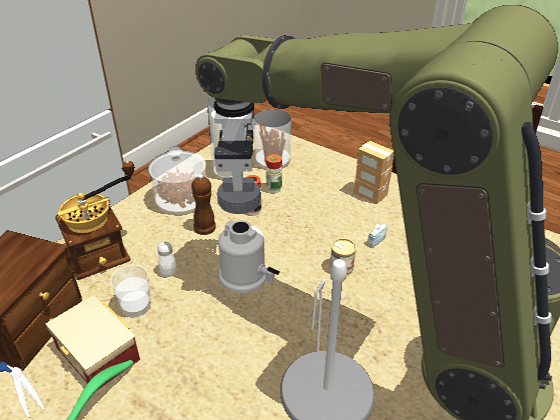

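View pics/wrist_n.png

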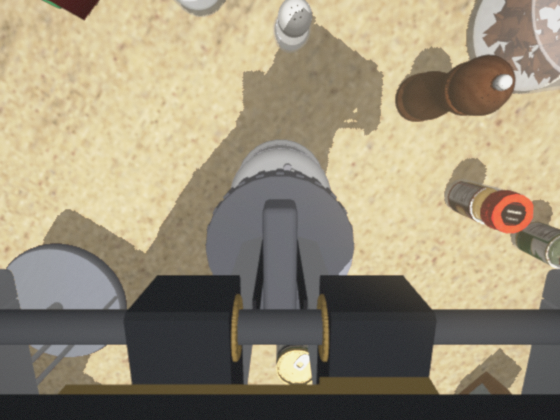

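The cap hangs level over the open neck, the same size and place in the wrist view as before the lift. The column of three is intact at scene (172, 374), and the bystanders are where they were. Handing in.

```bash
python3 st.py; python3 -c "
from station import job
print(job.hand_in())"; python3 st.py
```

```text
26.35 [0.5603 0.0693 0.457 ] yaw 36.56 [-3.142  0.   ] F [ 0.23  0.93 -1.48] M [-0.015 -0.009 -0.014] w 0.0178 tau6 -0.0
the job is handed in; nothing more can be done
None
the job is handed in; nothing more can be done
```

The job is handed in after about 26 s of the 72 s allowed. The three cartons stand in one column and the cap is off and in the gripper.

- **Cartons:** I put c on the base carton, then b on top. Hovering just before b was set down, the wrist camera showed front edges within about 1 mm. Sideways centres were about 1.5 mm apart at most, and I shifted b by 1 mm before releasing it. The pictures after release show one straight column. One thing disagreed slightly: the base read about 1 mm left of c, although I had aligned c to it earlier.
- **Cap:** Anticlockwise met the stop at about 5–6°. I stopped at about 0.3 N m and 6 N, below the 0.5 N m mentioned, and took it as the stop because clockwise turned freely. I turned it about 57° clockwise and lifted it straight off with no noticeable resistance.
- **Final hold:** The cap is level and still on the filter's axis, gripped at 17.8 mm and raised about 97 mm. By the arm's readings its lower edge is roughly 73 mm above the neck's top. "8 cm up" could mean clearance above the neck or lift from closed, so I chose a height near both.
- **Other things:** The networks missed cartons in several pictures, so I fitted those poses from the image outlines instead. In the last pictures the bystanders looked undisturbed, but I did not measure them.

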